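Scrub the stained beaker and hang the brush to drip

TASK

Take the red T-handled brush off the white stand and scrub the inside of the stained beaker with three full strokes: down to the bottom and back up to the rim, three times, leaving the beaker standing in its place. Then hang the wet brush gently on the steel drip rack over the blue tray, its red crossbar lying across both cheeks in their notches and the brush hanging straight down between them. Do not press hard on the glass, and leave the clean beaker, the two bottles and the orange cap alone.

Things in the scene. Friction and masses are not known exactly. Their poses are not given: they have to be found in the camera images.
- brush: Long beaker brush hanging upright from the white stand. Red crossbar on top: 160 long along y, 14 wide along x, 18 tall, its centre 179 and its underside 170 above the origin. Below it a steel stem, diameter 10, and at the foot a head of cream and white bristles, diameter 55, 63 tall. About 110 g. Origin: centre of the underside of the bristles; z up the stem.
- brush_bar (a point): Centre of the brush's red crossbar, 179 mm above the brush origin: the place to grip it (the fingers close across its 14 mm width).
- brush_tip (a point): Bottom of the bristles, on the axis of the brush, 1 mm above the brush origin.
- dry_stand: Fixed white stand the brush hangs on at the start. A tray 140 (x) by 170 (y), rim 14 high, with two upright cheeks at y = -55 and +55, each 12 thick (y), 40 wide (x), top at height 190. On each, two flared lips up to height 207 form a notch 23 wide at the bottom. Between the cheeks (98 apart) it is open above and on both x sides. Origin: centre of its underside.
- drip_rack: Fixed drip rack on which the brush must end: the same shape and size as the white stand, but with bare steel cheeks and a blue tray. The crossbar rests on the cheek tops at height 190, in the notches, along the rack's y. Origin: centre of its underside.
- drip_rack_seat (a point): Where the centre of the brush's crossbar lies when it is hung on the drip rack: midway between the cheeks, 199 above the bench. y runs from cheek to cheek.
- stained_beaker: Loose glass beaker with a brown stain on its floor and as a ragged band round its lower wall: 84 outer diameter (90 at the white rim), 78 inner diameter, 110 tall, floor 4 thick, mass about 280 g. Origin: centre of its underside.
- stained_beaker_floor (a point): Centre of the inner floor of the stained beaker, 4 mm above its origin; the rim is 106 mm above this point.
- clean_beaker: Another glass beaker of the same size, without a stain; it is to be left alone. Origin: centre of its underside.
- amber_bottle: Amber glass bottle with a white cap, 68 in diameter, 150 tall, to be left alone. Origin: centre of its underside.
- wash_bottle: White wash bottle with a yellow cap and spout, 66 in diameter, 168 tall, to be left alone. Origin: centre of its underside.
- orange_cap: Orange screw cap lying on the bench, 54 in diameter, 28 tall, to be left alone. Origin: centre of its underside.
There are look-alikes about, which are no part of the job. Of the things that look like the drip_rack, the middle-sized one is meant.

How it is judged (in metres and radians):
On the way, in this order (a step that is already met when the one before it is completed fails the run):
1. first stroke down: the brush tip inside the stained beaker, within 20 mm of its inner floor (horizontal distance between brush_tip and stained_beaker_floor below 0.03 m and z of brush_tip in the frame of stained_beaker_floor between -0.006 and 0.02 m), for 0.05 s.
2. first stroke up: the brush tip raised more than 60 mm above the floor of the stained beaker (horizontal distance between brush_tip and stained_beaker_floor below 0.03 m and z of brush_tip in the frame of stained_beaker_floor above 0.06 m), for 0.05 s.
3. second stroke down: the brush tip inside the stained beaker, within 20 mm of its inner floor (all of step 1), for 0.05 s.
4. second stroke up: the brush tip raised more than 60 mm above the floor of the stained beaker (all of step 2), for 0.05 s.
5. third stroke down: the brush tip inside the stained beaker, within 20 mm of its inner floor (all of step 3), for 0.05 s.
6. third stroke up: the brush tip raised more than 60 mm above the floor of the stained beaker (all of step 4), for 0.05 s.
At the end, for the whole second after the job is handed in: Brush at rest on the drip rack: crossbar centre within 10 mm across the notch, 24 mm along the bar, 6 mm in height of the seat; bar within 0.2 rad of the rack's y, brush within 0.12 rad of upright. Stained beaker upright, within 50 mm of its start; clean beaker upright, within 30 mm (x of brush_bar in the frame of drip_rack_seat between -0.01 and 0.01 m and y of brush_bar in the frame of drip_rack_seat between -0.024 and 0.024 m and z of brush_bar in the frame of drip_rack_seat between -0.006 and 0.006 m and angle between the y axis of brush and the y axis of drip_rack, either way round below 0.2 rad and angle between brush's own z axis and vertical below 0.12 rad and linear speed of brush below 0.05 m/s and angular speed of brush below 0.5 rad/s and angle between each of stained_beaker, clean_beaker's own z axis and vertical below 0.1 rad and distance of stained_beaker from where it was at the start of the episode below 0.05 m and distance of clean_beaker from where it was at the start of the episode below 0.03 m); the robot touches nothing.
It fails at once if the stained beaker is tipped by more than 0.4 rad or pushed more than 50 mm (angle between stained_beaker's own z axis and vertical above 0.4 rad or distance of stained_beaker from where it was at the start of the episode above 0.05 m).
It fails at once if the brush is pressed on the stained beaker with more than 60 N (contact force between brush and stained_beaker above 60 N).
It fails at once if the brush is let fall: out of the fingers and faster than 0.5 m/s (a drop of about 13 mm) (contact force between the fingers and brush below 0.05 N and linear speed of brush above 0.5 m/s).
It fails at once if the brush is rammed onto the drip rack with more than 80 N (contact force between brush and drip_rack above 80 N).
It fails at once if the clean beaker, a bottle or the orange cap is moved more than 30 mm (distance of any of clean_beaker, amber_bottle, wash_bottle, orange_cap from where it was at the start of the episode above 0.03 m).
It also fails if it takes over 58 s, if anything falls off the work surface, if the arm or the gripper's body presses on something with over 40 N, if the wrist force passes 120 N, or if a joint passes its speed limit or range.

ROBOT

A 6-joint arm with a two-finger parallel gripper is mounted at the origin on the work surface. World frame = base frame: x ahead of the robot, y to its left, z up, the work surface at z = 0. Lengths are in m, angles in degrees, forces in N, time in s.
With the tool pointing down it reaches from about 0.4 to 0.825 m from the base axis. Payload 7 kg.
Tool frame: the origin (TCP) lies between the finger pads; the fingertips stand 19 mm ahead of it and the grasp point (between the pads) is the TCP; z points along the fingers, y is the line along which they close (so a half turn about z gives the same grasp; the last joint's range is limited). The gripper opens to 88 mm and grips with 3 to 60 N. Pads are 19 mm wide; open, the fingers measure 130 mm over their backs; the gripper's body (78 mm by 193 mm) begins 47 mm behind the grasp point.
Start: joints at [88.757, 20.546, 0.682, 0, -70.136, -16.507], TCP at [0.206, 0.643, 0.246] pointing down, gripper open.
Joint ranges: [-176.03, 176.03], [-82.01, 121.73], [-58.28, 71.71], [-173.87, 95.51], [-174.79, -0.11], [-173.66, 173.66]. Speed limits (degrees/s): [136.94, 136.94, 172.46, 180, 180, 180].

INTERFACE

Orientations are given as [roll, pitch, yaw] about the fixed x, y, z axes, in that order (R = Rz(yaw) Ry(pitch) Rx(roll)).
In Python, from plant import get_obs, snapshot, close_job, spot_in, spot_point gives the robot as it stands.
- The arm moves only by the tool play_rows, never from a script. Its argument "plan" is a list of rows, each a list of 6 numbers: the shift along the tool's x, y, z in cm, then the turn, a rotation vector about the tool's x, y, z in degrees. A call has 1 to 20 rows; each row shifts and turns the commanded pose from where the row before left it, along the tool's axes as they then stand; what a row does not reach is not made up. A row lasts 1/12 s, in which the tool goes at most 41.7 mm and 7.16 degrees, less where a joint would pass 70% of its speed; a pose out of reach is approached as far as the arm can. A call is refused whole if a number of a shift passes 4.17 or a number of a turn 7.16, either way. A call with a gripper value outside its range is refused whole. "grip" is the finger opening in cm, from 0 to 8.76, set as the call begins (left out, the last holds). The fingers move at their own pace and stop on an object; the grip force is fixed at half the most. Time passes only in rows, so rows that do not move let the fingers close. It gives the time, the measured TCP pose, the force, the opening and the grip force at its end, in the units of the state.
- get_obs(): the state, without advancing time (a new reading comes with each control period).
- snapshot(name): name is "side" or "top"; returns a dict with "frame" (420x560x3 uint8, red, green, blue), "fx", "fy", "cx", "cy" (pixels), "position" and "attitude" of the camera in the world. Camera axes: x right, y down, z forward; pixel columns grow to the right and rows downward; lengths in m; the calibration is good to about 2 mm. A picture is of the moment at which its call begins. There is no depth.
- close_job(): hands the job in; it is judged then, once.
Trained networks look in the newest picture that a camera, given by its name, has taken for a name from the list of things; names that differ only in an ending like _2 or _b are one class to them, and where a whole thing is asked for, a point or a joint stands for the part that bears it (a point fixed in the world has none). Each returns a list of dicts, best first, with "score" (0 to 1); they miss things now and then, are a little off and sometimes report something else, mostly with a low value. They report only what shows in the picture. A call takes as long as a camera call. They do not tell look-alikes from the thing itself.
- spot_in(camera, thing): "position" ([x, y, z] in m, in world coordinates, good to about 4 mm: the middle of the surface that is visible of it).
- spot_point(camera, thing): "position" ([x, y, z] in m, in world coordinates, good to about 4 mm: a listed point, or the origin of a listed thing).
The state is a dict: "clock": time; "joint_pos": joint angles; "qvel": joint speeds; "tau": joint torques, N m; "tool_pos": TCP position; "orientation": TCP orientation; "force": force on the tool from outside, world axes, zero at the start; "moment": the same for the moment, N m; "opening": finger opening in m; "gripper_force": force on a finger pad.
Only numpy, scipy, OpenCV 4.12 (cv2) and the standard library are available. Lean on these libraries where they do the work, as an engineer would, in place of code of your own. Each camera call takes 0.05 s, during which the arm holds its last target. There are 200 camera calls.

## Working session

There is one attempt and no reset: what is moved stays moved. The work goes in short steps, Python scripts to look and compute and a tool call to move; the robot and the scene stay as the last step left them, time stands still between calls to the robot, and variables do not carry over. Pictures are saved under pics/ and viewed, at most 10 in all, crops included, and the job is handed in when it is done.

Besides the shell and the picture viewer there is one more tool, called as a command line: name --pt "numbers of a row" for each row, then --argument value for the rest. play_rows: Moves the arm, as the interface text tells. Its arguments: {"type":"object","properties":{"plan":{"type":"array","items":{"type":"array","items":{"type":"number"}}},"grip":{"type":"number"}},"required":["plan"]}

```bash
mkdir -p pics; cat > h.py <<'E'
import numpy as np, cv2
from plant import *
def shot(c,fn=None):
    s=snapshot(c)
    if fn: cv2.imwrite('pics/'+fn,s['frame'][:,:,::-1])
    return s
def proj(s,p):
    from scipy.spatial.transform import Rotation as R
    a=np.array(s['attitude'],float)
    M=a if a.shape==(3,3) else R.from_euler('xyz',a,degrees=True).as_matrix()
    q=M.T@(np.array(p)-np.array(s['position'])); 
    return np.array([s['fx']*q[0]/q[2]+s['cx'],s['fy']*q[1]/q[2]+s['cy']])
E
python3 - <<'E'
from h import *
S={}
for c in('top','side'):
    s=S[c]=shot(c,c+'0.png'); print(c,s['position'],s['attitude'],s['fx'])
    for t in['brush_bar','brush_tip','dry_stand','drip_rack','drip_rack_seat','stained_beaker','stained_beaker_floor','clean_beaker','amber_bottle','wash_bottle','orange_cap']:
        for d in spot_point(c,t): print(t,np.round(d['position'],3),round(d['score'],2),proj(s,d['position']).round())
o=get_obs();print(o)
E
```

```text
top [ 0.35683526 -0.06965061  1.03840366] [-1.70749958e+02 -8.66749168e-02 -9.03633616e+01] 384.98570778636883
brush_bar [0.512 0.284 0.202] 0.96 [117. 198.]
brush_tip [0.508 0.284 0.023] 0.72 [144. 212.]
brush_tip [0.553 0.059 0.003] 0.24 [230. 196.]
dry_stand [0.518 0.287 0.002] 0.77 [146. 209.]
drip_rack [ 0.445 -0.49   0.003] 0.91 [433. 234.]
drip_rack [ 0.485 -0.293  0.   ] 0.7 [359. 220.]
drip_rack [ 0.202 -0.281 -0.005] 0.67 [358. 328.]
drip_rack_seat [ 0.447 -0.491  0.144] 0.9 [458. 228.]
drip_rack_seat [ 0.203 -0.281  0.259] 0.86 [387. 348.]
drip_rack_seat [ 0.484 -0.289  0.196] 0.67 [376. 209.]
stained_beaker [ 0.55   0.062 -0.002] 0.7 [229. 198.]
stained_beaker_floor [0.553 0.061 0.006] 0.76 [229. 196.]
clean_beaker [ 0.569 -0.077  0.003] 0.96 [279. 190.]
amber_bottle [0.74  0.229 0.001] 0.69 [170. 131.]
wash_bottle [ 0.722 -0.235  0.003] 0.7 [335. 136.]
orange_cap [ 0.74  -0.047  0.001] 0.7 [268. 131.]
side [ 0.39281605 -0.94015006  0.94943498] [-133.75518382   -0.21408559   -6.90033455] 402.501574783179
brush_bar [0.511 0.286 0.2  ] 0.92 [273. 121.]
brush_tip [0.514 0.28
[... 728 characters left out ...]
046  0.003] 0.5 [352. 222.]
{'clock': 1.2, 'joint_pos': array([ 8.87588357e+01,  2.05463034e+01,  6.80942518e-01, -1.98350997e-04,
       -7.01358160e+01, -1.65075275e+01]), 'qvel': array([-0.06331226,  0.08583863, -0.05483161, -0.01062235, -0.08215826,
        0.04194902]), 'tau': array([-1.34326416e-03, -5.82393050e+01,  2.93292189e+01,  7.00212792e+00,
        1.24560529e-02, -2.25505579e-05]), 'tool_pos': array([0.20577146, 0.64283905, 0.24555353]), 'orientation': array([ 1.79998819e+02, -1.55553459e-04, -1.77487593e+01]), 'force': array([-0.67935845, -0.31414678,  0.53615691]), 'moment': array([-0.04712286,  0.03685251, -0.0438119 ]), 'gripper_force': 0.0, 'opening': 0.0880507168556812}
```

View pics/top0.png

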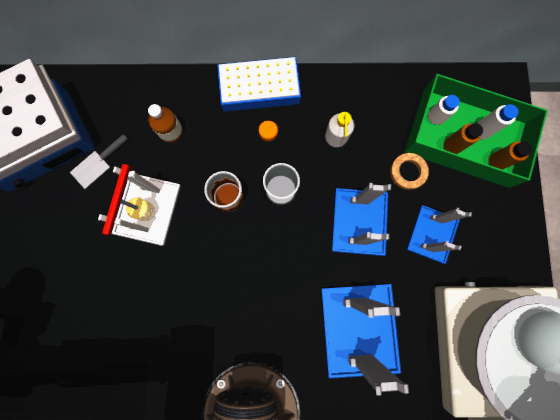

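View pics/side0.png

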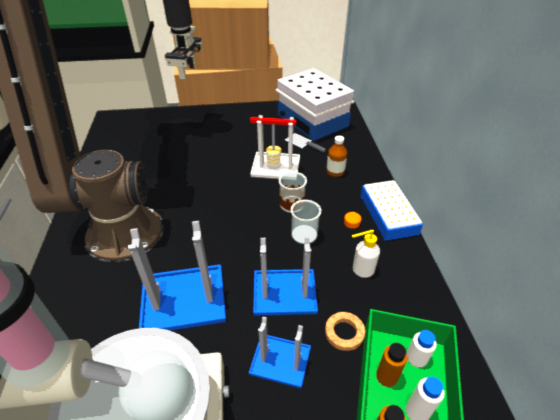

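```bash
cat >> h.py <<'E'
from scipy.spatial.transform import Rotation as R
def M(s): 
    a=np.array(s['attitude'],float); return a if a.shape==(3,3) else R.from_euler('xyz',a,degrees=True).as_matrix()
def back(s,uv,z):
    d=M(s)@np.array([(uv[0]-s['cx'])/s['fx'],(uv[1]-s['cy'])/s['fy'],1]); p=np.array(s['position'])
    return p+d*(z-p[2])/d[2]
def blob(s,near,kind):
    h=cv2.cvtColor(s['frame'],cv2.COLOR_RGB2HSV); H,Sa,V=cv2.split(h)
    m=((H<6)|(H>174))&(Sa>170)&(V>90) if kind=='red' else (H>95)&(H<125)&(Sa>150)&(V>50)
    n,l,st,c=cv2.connectedComponentsWithStats(m.astype(np.uint8))
    ok=[i for i in range(1,n) if st[i,4]>60]
    i=min(ok,key=lambda i:np.hypot(*(c[i]-near)))
    ys,xs=np.where(l==i); return np.stack([xs,ys],1).astype(np.float32)
def rect(s,near,kind,z):
    P=np.array([back(s,p,z)[:2] for p in blob(s,near,kind)],np.float32)
    P=cv2.convexHull(P); return cv2.minAreaRect(P)
E
python3 - <<'E'
from h import *
im={}
for c,nb,nr in(('top',(117,198),[(360,222),(434,234),(360,330)]),('side',(273,121),[(285,292),(280,360),(182,297)])):
    s=shot(c); print(c,'bar',rect(s,nb,'red',.208 if c=='top' else .2))
    for n in nr: print('rack',rect(s,n,'blue',.012))
    if c=='top':
        f=s['frame'][:,:,::-1].copy(); f=f[160:400,310:480]; cv2.imwrite('pics/crop.png',cv2.resize(f,None,fx=2.5,fy=2.5,interpolation=cv2.INTER_CUBIC))
E
```

```text
top bar ((0.5099285244941711, 0.28290945291519165), (0.018884139135479927, 0.16026312112808228), 77.06956481933594)
rack ((0.48047924041748047, -0.29287588596343994), (0.14437513053417206, 0.1744273602962494), 84.76689910888672)
rack ((0.4450417160987854, -0.486624151468277), (0.11009884625673294, 0.1311565339565277), 68.31441497802734)
rack ((0.19951850175857544, -0.28179964423179626), (0.2242060899734497, 0.1861017644405365), 3.28155255317688)
side bar ((0.511310338973999, 0.28854554891586304), (0.043726928532123566, 0.1638827919960022), 78.38873291015625)
rack ((0.4814963936805725, -0.29258403182029724), (0.15401634573936462, 0.17693842947483063), 84.72010803222656)
rack ((0.4464159905910492, -0.48835867643356323), (0.11332391947507858, 0.13305170834064484), 68.2389144897461)
rack ((0.20091679692268372, -0.2791631817817688), (0.22739027440547943, 0.19814445078372955), 3.1321732997894287)
```

View pics/crop.png

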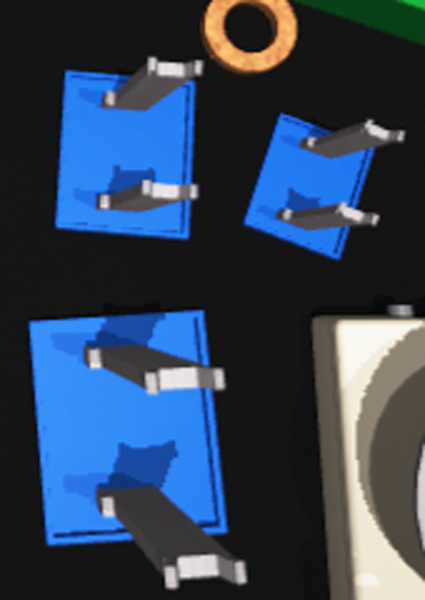

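Three racks in the top picture: small (434,234, tray 110x131), middle (360,222, tray 144x174) and large (360,330, tray 186x224). The crop confirms that the middle one, with a 140x170 tray and its seat at about 0.196, is the one meant. The stained beaker is at (225,192), with brown inside, and the clean one is at (281,183).

play_rows --pt "2.86 1.78 -0.2 0 0 0" --pt "2.86 1.78 -0.2 0 0 0" --pt "2.86 1.78 -0.2 0 0 0" --pt "2.86 1.78 -0.2 0 0 0" --pt "2.86 1.78 -0.2 0 0 0" --pt "2.86 1.78 -0.2 0 0 0" --pt "2.86 1.78 -0.2 0 0 0" --pt "2.86 1.78 -0.2 0 0 0" --pt "2.86 1.78 -0.2 0 0 0" --pt "2.86 1.78 -0.2 0 0 0" --pt "2.86 1.78 -0.2 0 0 0" --pt "2.86 1.78 -0.2 0 0 0" --pt "2.86 1.78 -0.2 0 0 0" --pt "2.86 1.78 -0.2 0 0 0" --pt "0 0 0 0 0 -4.75" --pt "0 0 0 0 0 0" --pt "0 0 0 0 0 0" --grip 7

```text
clock: 2.72
tool_pos: [0.5112, 0.2832, 0.2735]
orientation: [-180.0, 0.0, -13.2]
force: [0.1, -0.4, 0.3]
opening: 0.0701
gripper_force: 0.0
```

play_rows --pt "0 0 1.5 0 0 0" --pt "0 0 1.5 0 0 0" --pt "0 0 1.5 0 0 0" --pt "0 0 1.5 0 0 0" --pt "0 0 1.4 0 0 0" --pt "0 0 0 0 0 0" --pt "0 0 0 0 0 0"

```text
clock: 3.3
tool_pos: [0.5105, 0.284, 0.1993]
orientation: [179.9, 0.0, -13.0]
force: [0.8, 0.5, -0.4]
opening: 0.07
gripper_force: 0.0
```

play_rows --pt "0 0 0 0 0 0" --pt "0 0 0 0 0 0" --pt "0 0 0 0 0 0" --pt "0 0 0 0 0 0" --pt "0 0 0 0 0 0" --pt "0 0 0 0 0 0" --pt "0 0 0 0 0 0" --pt "0 0 0 0 0 0" --grip 0.5

```text
clock: 3.97
tool_pos: [0.5112, 0.2833, 0.1996]
orientation: [-180.0, -0.0, -13.0]
force: [0.2, -0.3, -0.3]
opening: 0.0224
gripper_force: 0.0
```

play_rows --pt "0 0 0 0 0 0" --pt "0 0 0 0 0 0" --pt "0 0 0 0 0 0" --pt "0 0 0 0 0 0" --pt "0 0 0 0 0 0"

```text
clock: 4.38
tool_pos: [0.5112, 0.2835, 0.1996]
orientation: [-180.0, -0.0, -13.0]
force: [0.9, 0.7, 0.1]
opening: 0.0138
gripper_force: 30.0
```

play_rows --pt "0 0 -1.5 0 0 0" --pt "0 0 -1.5 0 0 0" --pt "0 0 -2.5 0 0 0" --pt "0 0 -2.5 0 0 0" --pt "0 0 -2.5 0 0 0" --pt "0 0 -2.5 0 0 0" --pt "0 0 -1 0 0 0" --pt "0 0 0 0 0 0" --pt "0 0 0 0 0 0"

```text
clock: 5.13
tool_pos: [0.5108, 0.2834, 0.3388]
orientation: [-180.0, 0.0, -13.0]
force: [-0.6, 0.3, -2.5]
opening: 0.0136
gripper_force: 30.0
```

```bash
python3 - <<'E'
from h import *
for c in('top','side'):
    s=shot(c,c+'1.png')
    for t in['brush_bar','brush_tip','stained_beaker_floor','stained_beaker']:
        for d in spot_point(c,t): print(c,t,np.round(d['position'],3),round(d['score'],2))
o=get_obs();print(o['tool_pos'],o['orientation'],o['force'],o['opening'],o['gripper_force'],o['clock'])
a=cv2.imread('pics/side1.png')[0:240,150:430]; cv2.imwrite('pics/side1c.png',cv2.resize(a,None,fx=2,fy=2))
E
```

```text
top brush_tip [0.509 0.282 0.162] 0.6
top stained_beaker_floor [0.552 0.061 0.004] 0.63
top stained_beaker [ 0.552  0.063 -0.   ] 0.69
side brush_bar [0.51  0.284 0.339] 0.71
side brush_tip [0.51  0.286 0.16 ] 0.61
side stained_beaker_floor [0.555 0.066 0.004] 0.61
side stained_beaker [ 0.556  0.066 -0.002] 0.94
side stained_beaker [ 0.484 -0.292  0.   ] 0.45
[0.51114402 0.28341699 0.33927241] [ 1.79975701e+02  1.18781614e-02 -1.30000623e+01] [ 0.308082   -0.36527515 -1.22244328] 0.013992878783888257 29.9995619058609 5.6333
```

View pics/side1c.png

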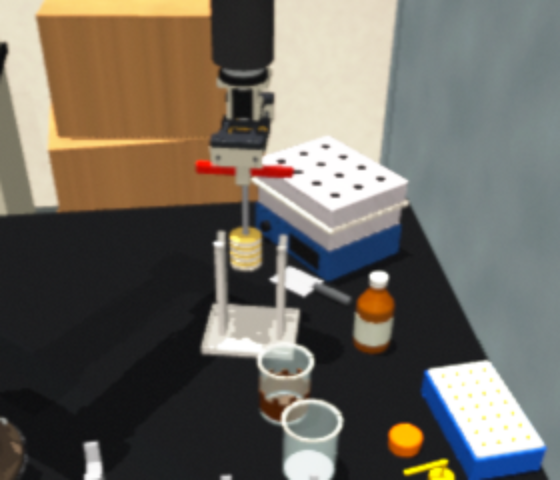

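Gripped, with the brush hanging straight at (248,250) in the crop and the bar at TCP height. Next is out along the stand's x, then over the stained beaker.

play_rows --pt "0 1.5 0 0 0 0" --pt "0 2.2 0 0 0 0" --pt "0 2.2 0 0 0 0" --pt "0 2.2 0 0 0 0" --pt "1.3 1.76 0 0 0 0" --pt "1.3 1.76 0 0 0 0" --pt "1.3 1.76 0 0 0 0" --pt "1.3 1.76 0 0 0 0" --pt "1.3 1.76 0 0 0 0" --pt "1.3 1.76 0 0 0 0" --pt "1.3 1.76 0 0 0 0" --pt "0 0 0 0 0 0" --pt "0 0 0 0 0 0" --pt "0 0 0 0 0 0"

```text
clock: 6.8
tool_pos: [0.5536, 0.0637, 0.3395]
orientation: [-180.0, 0.0, -13.0]
force: [-0.1, 0.4, -1.0]
opening: 0.0139
gripper_force: 30.0
```

```bash
python3 - <<'E'
from h import *
for c in('top','side'):
    s=shot(c,c+'2.png')
    for t in['brush_bar','brush_tip','stained_beaker_floor','stained_beaker']:
        for d in spot_point(c,t): print(c,t,np.round(d['position'],3),round(d['score'],2),proj(s,d['position']).round())
o=get_obs();print(o['tool_pos'],o['orientation'],o['force'],o['opening'],o['clock'])
a=cv2.imread('pics/side2.png')[90:240,220:370]; b=cv2.imread('pics/top2.png')[120:270,150:300]
cv2.imwrite('pics/c2.png',cv2.resize(np.hstack([a,b]),None,fx=2.6,fy=2.6))
E
```

```text
top brush_tip [0.549 0.06  0.162] 0.76 [221. 185.]
top stained_beaker_floor [0.552 0.061 0.003] 0.98 [229. 196.]
top stained_beaker [0.552 0.062 0.004] 0.93 [228. 196.]
side brush_bar [0.556 0.062 0.341] 0.73 [296. 118.]
side brush_bar [ 0.484 -0.292  0.001] 0.29 [285. 293.]
side brush_tip [0.551 0.065 0.159] 0.84 [292. 168.]
side brush_tip [ 0.484 -0.291 -0.003] 0.52 [285. 293.]
side stained_beaker_floor [0.556 0.067 0.004] 0.8 [293. 203.]
side stained_beaker [ 0.552  0.061 -0.004] 0.94 [292. 206.]
side stained_beaker [0.555 0.066 0.   ] 0.28 [293. 204.]
[0.55382575 0.06425517 0.33958171] [-1.79996287e+02 -1.20341401e-03 -1.29782302e+01] [ 0.21572585  0.07875514 -0.8988525 ] 0.014106485295271823 7.3
```

View pics/c2.png

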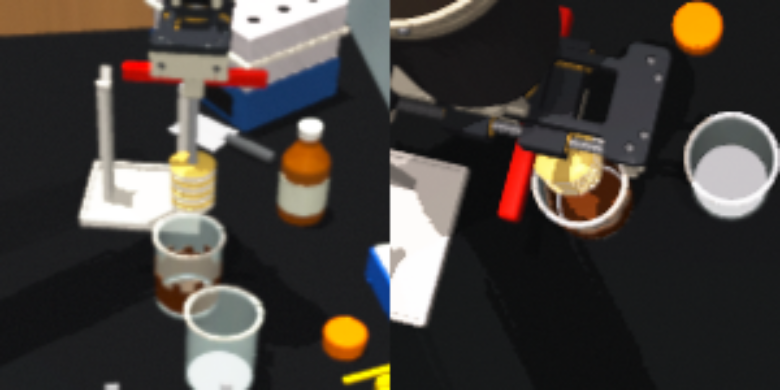

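Brush over the stained beaker: in the left half the head is at (192,185) above the rim at (188,235), aligned within a few mm. Going in gently.

play_rows --pt "0 0 1.5 0 0 0" --pt "0 0 1.5 0 0 0" --pt "0 0 1.5 0 0 0" --pt "0 0 1.5 0 0 0" --pt "0 0 1.0 0 0 0" --pt "0 0 1.0 0 0 0" --pt "0 0 0 0 0 0"

```text
clock: 7.88
tool_pos: [0.5531, 0.0639, 0.2576]
orientation: [179.9, 0.1, -13.0]
force: [0.0, -0.1, -1.9]
opening: 0.0137
gripper_force: 30.0
```

play_rows --pt "0 0 1.2 0 0 0" --pt "0 0 1.2 0 0 0" --pt "0 0 1.2 0 0 0" --pt "0 0 1.2 0 0 0" --pt "0 0 1.0 0 0 0" --pt "0 0 0.9 0 0 0" --pt "0 0 0 0 0 0" --pt "0 0 0 0 0 0" --pt "0 0 0 0 0 0"

```text
clock: 8.63
tool_pos: [0.5544, 0.0641, 0.1933]
orientation: [-180.0, -0.1, -13.0]
force: [0.3, -0.3, -0.7]
opening: 0.014
gripper_force: 30.0
```

```bash
python3 - <<'E'
from h import *
for c in('top','side'):
    s=shot(c,c+'3.png')
    for t in['brush_bar','stained_beaker']:
        for d in spot_point(c,t): print(c,t,np.round(d['position'],3),round(d['score'],2))
o=get_obs();print(o['tool_pos'],o['force'],o['opening'],o['clock'])
a=cv2.imread('pics/side3.png')[90:240,220:370]; b=cv2.imread('pics/top3.png')[120:270,150:300]
cv2.imwrite('pics/c3.png',cv2.resize(np.hstack([a,b]),None,fx=2.6,fy=2.6))
E
```

```text
top brush_bar [0.56  0.063 0.194] 0.66
top stained_beaker [0.552 0.065 0.003] 0.7
side brush_bar [0.555 0.062 0.195] 0.57
side stained_beaker [ 0.551  0.066 -0.004] 0.87
side stained_beaker [0.556 0.064 0.002] 0.64
[0.55405607 0.06406401 0.19295006] [ 0.99768465  0.56525435 -0.13010513] 0.01372912187402978 8.9333
```

View pics/c3.png

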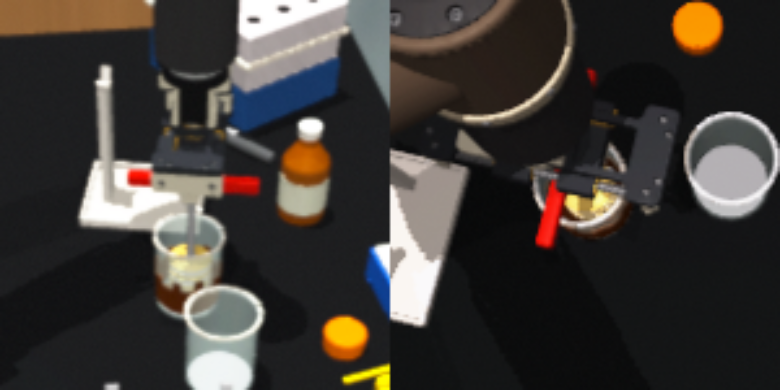

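The head is inside the stained beaker at (190,270) with no contact force and the tip about 11 mm above the floor. Now the strokes.

play_rows --pt "0 0 -1.5 0 0 0" --pt "0 0 -1.6 0 0 0" --pt "0 0 -1.6 0 0 0" --pt "0 0 -1.6 0 0 0" --pt "0 0 -1.6 0 0 0" --pt "0 0 -1.6 0 0 0" --pt "0 0 0 0 0 0" --pt "0 0 0 0 0 0" --pt "0 0 1.6 0 0 0" --pt "0 0 1.6 0 0 0" --pt "0 0 1.6 0 0 0" --pt "0 0 1.6 0 0 0" --pt "0 0 1.6 0 0 0" --pt "0 0 1.6 0 0 0" --pt "0 0 0 0 0 0" --pt "0 0 0 0 0 0" --pt "0 0 0 0 0 0"

```text
clock: 10.35
tool_pos: [0.5542, 0.064, 0.192]
orientation: [180.0, -0.0, -13.0]
force: [-0.2, 0.0, -0.6]
opening: 0.0138
gripper_force: 30.0
```

play_rows --pt "0 0 -1.6 0 0 0" --pt "0 0 -1.6 0 0 0" --pt "0 0 -1.6 0 0 0" --pt "0 0 -1.6 0 0 0" --pt "0 0 -1.6 0 0 0" --pt "0 0 -1.6 0 0 0" --pt "0 0 0 0 0 0" --pt "0 0 0 0 0 0" --pt "0 0 1.6 0 0 0" --pt "0 0 1.6 0 0 0" --pt "0 0 1.6 0 0 0" --pt "0 0 1.6 0 0 0" --pt "0 0 1.6 0 0 0" --pt "0 0 1.6 0 0 0" --pt "0 0 0 0 0 0" --pt "0 0 0 0 0 0" --pt "0 0 0 0 0 0"

```text
clock: 11.77
tool_pos: [0.5543, 0.0641, 0.1922]
orientation: [-180.0, -0.0, -13.0]
force: [-0.4, -0.3, -0.5]
opening: 0.0138
gripper_force: 30.0
```

play_rows --pt "0 0 -1.6 0 0 0" --pt "0 0 -1.6 0 0 0" --pt "0 0 -1.6 0 0 0" --pt "0 0 -1.6 0 0 0" --pt "0 0 -1.6 0 0 0" --pt "0 0 -1.6 0 0 0" --pt "0 0 0 0 0 0" --pt "0 0 0 0 0 0" --pt "0 0 -2 0 0 0" --pt "0 0 -2 0 0 0" --pt "0 0 -2 0 0 0" --pt "0 0 -2 0 0 0" --pt "0 0 -1 0 0 0" --pt "0 0 0 0 0 0"

```text
clock: 12.93
tool_pos: [0.5546, 0.0641, 0.3794]
orientation: [-179.9, -0.2, -13.0]
force: [0.5, 0.3, -1.3]
opening: 0.0135
gripper_force: 30.0
```

play_rows --pt "0 0 -1.5 0 0 -3.9" --pt "0 0 -1.5 0 0 -3.9" --pt "-0.3 2 0 0 0 0" --pt "-0.3 2.8 0 0 0 0" --pt "-0.3 2.8 0 0 0 0" --pt "-0.3 2.8 0 0 0 0" --pt "-0.3 2.8 0 0 0 0" --pt "-0.3 2.8 0 0 0 0" --pt "-0.3 2.8 0 0 0 0" --pt "-0.3 2.8 0 0 0 0" --pt "-0.3 2.8 0 0 0 0" --pt "-0.3 2.8 0 0 0 0" --pt "-0.3 2.8 0 0 0 0" --pt "-0.3 2.8 0 0 0 0" --pt "-0.3 2.8 0 0 0 0" --pt "0 0.6 0 0 0 0" --pt "0 0 0 0 0 0" --pt "0 0 0 0 0 0"

```text
clock: 14.43
tool_pos: [0.4819, -0.2929, 0.4059]
orientation: [-179.9, 0.1, -5.3]
force: [0.3, 1.3, -1.9]
opening: 0.0135
gripper_force: 30.0
```

```bash
python3 - <<'E'
from h import *
for c in('top','side'):
    s=shot(c,c+'4.png')
    for t in['brush_bar','brush_tip','stained_beaker','drip_rack','drip_rack_seat']:
        for d in spot_point(c,t)[:3]: print(c,t,np.round(d['position'],3),round(d['score'],2))
o=get_obs();print(o['tool_pos'],o['orientation'],o['force'],o['clock'])
a=cv2.imread('pics/side4.png')[170:350,200:380]; b=cv2.imread('pics/top4.png')[140:320,300:480]
cv2.imwrite('pics/c4.png',cv2.resize(np.hstack([a,b]),None,fx=2.2,fy=2.2))
E
```

```text
top brush_tip [ 0.481 -0.295  0.23 ] 0.96
top stained_beaker [0.553 0.063 0.002] 0.86
top drip_rack [ 0.481 -0.295 -0.001] 0.82
top drip_rack [ 0.203 -0.28  -0.002] 0.65
top drip_rack [ 0.443 -0.488  0.002] 0.58
top drip_rack_seat [ 0.448 -0.495  0.144] 0.92
top drip_rack_seat [ 0.203 -0.284  0.256] 0.71
top drip_rack_seat [ 0.485 -0.29   0.196] 0.57
side brush_tip [ 0.479 -0.294  0.226] 0.72
side stained_beaker [ 0.553  0.066 -0.003] 0.78
side stained_beaker [ 0.723 -0.235 -0.002] 0.72
side drip_rack [ 0.449 -0.491 -0.001] 0.98
side drip_rack [ 0.199 -0.281  0.002] 0.92
side drip_rack [ 0.484 -0.293 -0.001] 0.84
side drip_rack_seat [ 0.444 -0.488  0.146] 0.91
[ 0.48229576 -0.29279956  0.40761327] [-1.79999752e+02 -5.07011273e-03 -5.18074954e+00] [ 0.36169905  0.39551494 -1.45173109] 15.0333
```

View pics/c4.png

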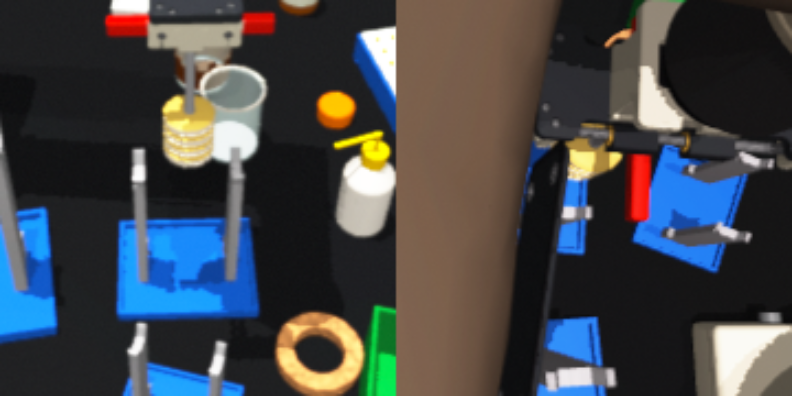

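The rack seat, tool and brush tip agree within 3 mm: the head at (190,130) sits centred between the cheeks at (140,155) and (236,155). Lowering.

play_rows --pt "0 0 1.5 0 0 0" --pt "0 0 1.5 0 0 0" --pt "0 0 1.5 0 0 0" --pt "0 0 1.5 0 0 0" --pt "0 0 1.5 0 0 0" --pt "0 0 1.5 0 0 0" --pt "0 0 1.2 0 0 0" --pt "0 0 0 0 0 0"

```text
clock: 15.7
tool_pos: [0.4811, -0.2924, 0.3029]
orientation: [-179.9, 0.2, -5.2]
force: [0.5, -0.1, -2.3]
opening: 0.014
gripper_force: 30.0
```

play_rows --pt "0 0 1.5 0 0 0" --pt "0 0 1.5 0 0 0" --pt "0 0 1.5 0 0 0" --pt "0 0 1.5 0 0 0" --pt "0 0 1.0 0 0 0" --pt "0 0 0.7 0 0 0" --pt "0 0 0 0 0 0" --pt "0 0 0 0 0 0"

```text
clock: 16.37
tool_pos: [0.4825, -0.2932, 0.2291]
orientation: [180.0, -0.0, -5.2]
force: [0.5, 0.3, -0.9]
opening: 0.0135
gripper_force: 30.0
```

```bash
python3 - <<'E'
from h import *
for c in('top','side'):
    s=shot(c,c+'5.png')
    for t in['brush_bar','brush_tip','drip_rack_seat']:
        for d in spot_point(c,t)[:3]: print(c,t,np.round(d['position'],3),round(d['score'],2))
o=get_obs();print(o['tool_pos'],o['orientation'],o['force'],o['clock'])
a=cv2.imread('pics/side5.png')[205:325,220:350]
cv2.imwrite('pics/c5.png',cv2.resize(a,None,fx=4.5,fy=4.5,interpolation=cv2.INTER_CUBIC))
E
```

```text
top brush_tip [ 0.482 -0.296  0.05 ] 0.76
top brush_tip [0.74  0.228 0.002] 0.6
top drip_rack_seat [ 0.445 -0.493  0.147] 0.87
top drip_rack_seat [ 0.204 -0.285  0.261] 0.87
side brush_bar [ 0.573 -0.079 -0.   ] 0.5
side brush_tip [ 0.484 -0.294  0.046] 0.79
side drip_rack_seat [ 0.444 -0.491  0.149] 0.97
[ 0.48235027 -0.29302482  0.22892114] [ 1.79992893e+02 -3.32573352e-02 -5.19897088e+00] [ 0.34403415  0.95095104 -0.87827958] 16.7667
```

View pics/c5.png

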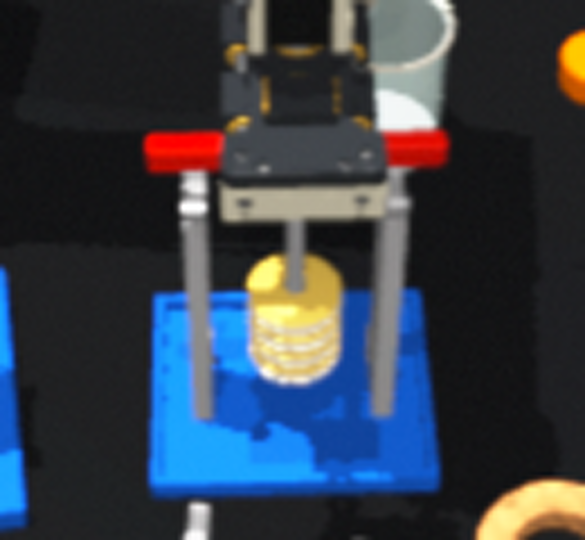

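The bar at (295,150) spans both cheeks at (193,190) and (397,190), centred, and the brush is upright. I'm lowering the last 3 cm slowly.

play_rows --pt "0 0 0.5 0 0 0" --pt "0 0 0.5 0 0 0" --pt "0 0 0.5 0 0 0" --pt "0 0 0.4 0 0 0" --pt "0 0 0.4 0 0 0" --pt "0 0 0 0 0 0" --pt "0 0 0 0 0 0"

```text
clock: 17.35
tool_pos: [0.4821, -0.293, 0.2052]
orientation: [-180.0, 0.0, -5.2]
force: [-0.3, 0.4, -0.4]
opening: 0.0138
gripper_force: 30.0
```

play_rows --pt "0 0 0.2 0 0 0" --pt "0 0 0.2 0 0 0" --pt "0 0 0.1 0 0 0" --pt "0 0 0.1 0 0 0" --pt "0 0 0 0 0 0" --pt "0 0 0 0 0 0"

```text
clock: 17.85
tool_pos: [0.4823, -0.293, 0.1996]
orientation: [180.0, -0.0, -5.2]
force: [-0.0, 0.0, -1.1]
opening: 0.0136
gripper_force: 30.0
```

play_rows --pt "0 0 0.08 0 0 0" --pt "0 0 0 0 0 0" --pt "0 0 0 0 0 0"

```text
clock: 18.1
tool_pos: [0.4823, -0.293, 0.1996]
orientation: [180.0, -0.0, -5.2]
force: [-1.1, 2.2, 4.9]
opening: 0.014
gripper_force: 30.0
```

play_rows --pt "0 0 0 0 0 0" --pt "0 0 0 0 0 0" --pt "0 0 0 0 0 0" --pt "0 0 0 0 0 0" --pt "0 0 0 0 0 0" --pt "0 0 0 0 0 0" --pt "0 0 0 0 0 0" --pt "0 0 0 0 0 0" --grip 6

```text
clock: 18.77
tool_pos: [0.4822, -0.293, 0.1987]
orientation: [180.0, 0.0, -5.2]
force: [-0.1, -0.5, -0.3]
opening: 0.0584
gripper_force: 0.0
```

play_rows --pt "0 0 -0.8 0 0 0" --pt "0 0 -1 0 0 0" --pt "0 0 -1.5 0 0 0" --pt "0 0 -2 0 0 0" --pt "0 0 -2 0 0 0" --pt "0 0 -2 0 0 0" --pt "0 0 -2 0 0 0" --pt "0 0 -2 0 0 0" --pt "0 0 0 0 0 0" --pt "0 0 0 0 0 0"

```text
clock: 19.6
tool_pos: [0.4828, -0.2932, 0.3341]
orientation: [180.0, -0.2, -5.2]
force: [-0.3, 0.4, -0.5]
opening: 0.0601
gripper_force: 0.0
```

```bash
python3 - <<'E'
from h import *
for c in('top','side'):
    s=shot(c,c+'6.png')
    for t in['brush_bar','brush_tip','drip_rack_seat','stained_beaker','clean_beaker']:
        for d in spot_point(c,t)[:2]: print(c,t,np.round(d['position'],3),round(d['score'],2))
o=get_obs();print(o['tool_pos'],o['force'],o['opening'],o['clock'])
a=cv2.imread('pics/side6.png')[155:325,220:390]
cv2.imwrite('pics/c6.png',cv2.resize(a,None,fx=3.5,fy=3.5,interpolation=cv2.INTER_CUBIC))
E
```

```text
top brush_bar [ 0.485 -0.297  0.199] 0.67
top brush_tip [ 0.482 -0.294  0.021] 0.86
top drip_rack_seat [ 0.484 -0.29   0.2  ] 0.98
top drip_rack_seat [ 0.206 -0.28   0.259] 0.88
top stained_beaker [0.554 0.063 0.003] 0.62
top stained_beaker [ 0.481 -0.289  0.198] 0.15
side brush_bar [ 0.484 -0.288  0.201] 0.69
side brush_bar [ 0.484 -0.292  0.001] 0.36
side brush_tip [ 0.481 -0.295  0.02 ] 0.95
side drip_rack_seat [ 0.444 -0.487  0.147] 0.69
side stained_beaker [ 0.558  0.065 -0.002] 0.65
side stained_beaker [ 0.741  0.229 -0.004] 0.57
side clean_beaker [ 0.571 -0.078  0.001] 0.94
[ 0.48224765 -0.29299377  0.33162544] [-0.04315984 -0.32886594 -0.57680298] 0.059828983831788154 20.2
```

View pics/c6.png

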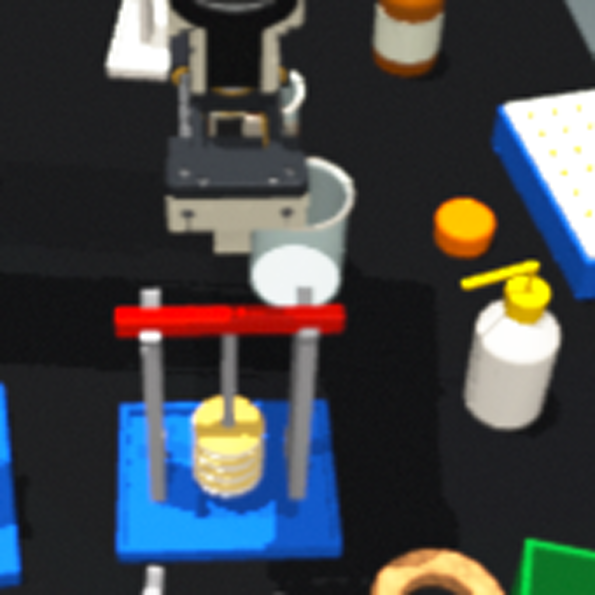

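The bar lies in both notches at (150,320) and (305,318), the brush hangs straight, and the gripper is clear.

```bash
python3 -c "
from plant import *
print(close_job())"
```

```text
the job is handed in; nothing more can be done
None
```

I scrubbed the stained beaker with three full strokes and hung the brush in the notches of the middle-sized blue drip rack. The final pictures show it hanging straight with both beakers in place; I handed the job in at about 20 s, and no verdict came back.

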